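# Shut the dark box and click the filter slide in for an exposure

### The arm

A 6-joint arm with a two-finger parallel gripper is mounted at the origin on the work surface. World frame = base frame: x ahead of the robot, y to its left, z up, the work surface at z = 0. Lengths are in m, angles in degrees, forces in N, time in s.
With the tool pointing down it reaches from about 0.375 to 0.9 m from the base axis. Payload 3.1 kg.
Tool frame: the origin (TCP) lies on the centre line of the jaws, within the pads' length; the fingertips stand 25 mm ahead of it and the grasp point (between the pads) lies 6 mm ahead of it; z points along the fingers, y is the line along which they close (so a half turn about z gives the same grasp; the last joint's range is limited). The gripper opens to 87 mm and grips with 3 to 60 N. Pads are 19 mm wide; open, the fingers measure 117 mm over their backs; the gripper's body (75 mm by 190 mm) begins 51 mm behind the grasp point.
Start: joints at [60.648, 30.224, 82.088, -0, 67.689, -10.227], TCP at [0.205, 0.59, 0.21] pointing down, gripper open.
Joint ranges: [-176.69, 176.69], [-43.24, 126.21], [12.49, 139.97], [-82, 262], [0, 151.66], [-163.58, 163.58]. Speed limits (degrees/s): [159.86, 159.86, 180, 180, 180, 180].

### API

Orientations are given as a 3x3 rotation matrix whose columns are the frame's x, y, z axes.
In Python, from rig import read_state, capture, camera_params, hand_in gives the robot as it stands.
- The arm moves only by the tool apply_moves, never from a script. Its argument "rows" is a list of rows, each an object of numbers: "x", "y", "z": the shift along the tool's x, y, z in mm; "rx", "ry", "rz": the turn, a rotation vector about the tool's x, y, z in units of 6 degrees (1.0 is 6 degrees); "claw": the closure in counts, from 0 (fully open) to 255 (shut). A call has 1 to 10 rows; each row is the pose to reach, as a shift and turn from the pose commanded when the call began, along the tool's axes at that moment; what a row does not reach only later rows make up. A row lasts 1/8 s, in which the tool goes at most 62.5 mm and 10.7 degrees, less where a joint would pass 70% of its speed; a pose out of reach is approached as far as the arm can. A call with a gripper value outside its range is refused whole. The fingers move at their own pace and stop on an object; the grip force is fixed at half the most. Time passes only in rows, so rows that repeat a pose let the fingers close. It gives the time, the measured TCP pose, the force, the opening and the grip force at its end, in the units of the state.
- read_state(): the state, without advancing time (a new reading comes with each control period).
- capture(name): name is "scene" or "top"; returns (picture, depth): 480x640x3 uint8, red, green, blue; 480x640 float32, m along the optical axis (not along the pixel's ray), 0 where there is no reading.
- camera_params(name): a dict with "fx", "fy", "cx", "cy" (pixels), "xyz" and "orientation" of the camera in the world. Camera axes: x right, y up, looking along -z (the intrinsics and any distortion apply to the point x, -y, -z); pixel columns grow to the right and rows downward; lengths in m; the calibration is good to about 2 mm. A picture is of the moment at which its call begins. camera_params takes no time and is no camera call.
- hand_in(): hands the job in; it is judged then, once.
The state is a dict: "time_s": time; "joint_positions": joint angles; "qvel": joint speeds; "tau": joint torques, N m; "position": TCP position; "tcp_rot": TCP orientation; "force": force on the tool from outside, world axes, zero at the start; "moment": the same for the moment, N m; "opening": opening from 0.0 (shut) to 1.0 (fully open); "grasp_force": force on a finger pad.
Only numpy, scipy, OpenCV 4.12 (cv2) and the standard library are available. Lean on these libraries where they do the work, as an engineer would, in place of code of your own. Each camera call takes 0.05 s, during which the arm holds its last target. There are 200 camera calls.

### The job

Make the specimen box ready for an exposure: fold its two top flaps down flat, first the plain one on the robot's left, then the ribbed right one over it. Then take the filter slide in front of the box by its upright post and slide it towards the lamp house until the ball clicks into the notch, without running on past it; finish with the post still gripped between the fingers and the slide held still at the notch. Leave everything else standing where it is.

Things in the scene. Friction and masses are not known exactly. Their poses are not given: they have to be found in the camera images.
- darkbox: Fixed cream dark box, filter rail and lamp house on one dark base plate (270 x 330 x 8 mm). Origin on the table; x away from the robot, y left, z up. Box 160 x 160 mm centred at x +50, y 0 mm, rim 85 mm above the table. In front of it the rail runs along y at x -75 mm; a lamp house (82 x 60 mm, top at 85 mm) straddles it at y +65 mm, its lamp tube reaching to x -156 mm.
- flap_inner (a joint): Left (+y) top flap, plain sheet, 156 mm along the hinge, 95 mm from hinge to free edge, 4 mm thick; hinge along the dark box's x axis. 0 = flat and shut (counts below 0.09), 1.57 = upright, more = leaning outwards. Stiff hinge: stays where left; 1 to 2 N near the free edge moves it. Lies underneath when both are shut.
- flap_outer (a joint): Right top flap of the box (-y side), as the left one but with two stiffening ribs (on both faces, 3 mm proud, 60 mm either side of its middle) and hinged 5 mm higher, so that it lies over the left one when both are shut. Same joint values and stiffness.
- flap_inner_hinge (a point): middle of the left flap's hinge line, at dark box x +50, y +80 mm, 88 mm above the table (mid-thickness of the sheet)
- flap_inner_edge (a point): middle of the left flap's free edge
- flap_outer_hinge (a point): middle of the right flap's hinge line, at dark box x +50, y -80 mm, 93 mm above the table (mid-thickness of the sheet)
- flap_outer_edge (a point): middle of the right flap's free edge
- slide (a joint): Filter slide: a flat aluminium strip (40 mm wide, 206 mm long, 8 mm thick, top 24 mm above the table) with round filters, on the rail in front of the box. Value in m, grows as it slides along the dark box's +y, towards and under the lamp house. Travel 0 to 0.095. Slides with 2 to 3 N; stays where it is left.
- slide_post (a point): centre of the slide's grip: an upright round black post, 22 mm across, from 24 to 70 mm above the table (centre at 47 mm), near the strip's right (-y) end
- slide_notch (a point): Mouth of the single V notch (12 mm wide, 6 mm deep) in the strip's robot-side edge, 20 mm nearer the robot and 55 mm further along +y than the post's axis, 20 mm above the table. From about 4 mm off the ball pulls the slide in with about 7 N, and centres it if it is let go; pushing it on out takes about 12 N.
- detent: Steel ball plunger block (20 x 24 mm, top 28 mm above the table) on the robot side of the strip, set at a different place along the rail each time. A sprung 10 mm ball sticks out of it and presses on the strip's edge. Origin at the ball's centre in x, y and 8 mm above the table; axes as the dark box. The ball drops in when notch and ball are level along the dark box's y.
- vial: specimen jar, 28 mm across, 52 mm tall, standing inside the dark box; bystander. Origin at the middle of its underside.
- jar_a: screw-lid jar, 44 mm across, 60 mm tall; bystander. Origin at the middle of its underside.
- jar_b: screw-lid jar, 44 mm across, 60 mm tall; bystander. Origin at the middle of its underside.
- jar_c: screw-lid jar, 60 mm across, 75 mm tall; bystander. Origin at the middle of its underside.
- dish: flat glass dish, 92 mm across, 18 mm high; bystander. Origin at the middle of its underside.
- wash_bottle: white wash bottle, 70 mm across, 160 mm tall; bystander. Origin at the middle of its underside.
- forceps: steel forceps lying flat, about 165 mm long and 9 mm wide, 6 mm high; bystander. Origin at the middle of its underside.
- mortar: white ceramic bowl, 110 mm across, 60 mm high; bystander. Origin at the middle of its underside.

How it is judged:
By the outcome, as a careful person would: the job done as asked, in the order asked, and still so for the second after the job is handed in, while the arm keeps its last pose, push and grip.
It also fails if it takes over 64 s, if anything falls off the work surface, if the arm or the gripper's body presses on something with over 40 N, if the wrist force passes 120 N, or if a joint passes its speed limit or range.

## Working session

There is one attempt and no reset: what is moved stays moved. The work goes in short steps, Python scripts to look and compute and a tool call to move; the robot and the scene stay as the last step left them, time stands still between calls to the robot, and variables do not carry over. Pictures are saved under pics/ and viewed, at most 10 in all, crops included, and the job is handed in when it is done.

Besides the shell and the picture viewer there is one more tool, called after ">>>" by a JSON object that holds its "fn" and its "kwargs", one argument or row to a line. apply_moves: Moves the arm, as the interface text tells. Its arguments: {"type":"object","properties":{"rows":{"type":"array"}},"required":["rows"]}

```bash
mkdir -p pics; cat > h.py <<'E'
import numpy as np, cv2
from rig import read_state, capture, camera_params, hand_in
def world(name,d,uv):
    c=camera_params(name);R=np.array(c["orientation"]).reshape(3,3);o=[]
    for u,v in uv:
        z=d[int(v),int(u)]
        o.append(R@np.array([(u-c["cx"])/c["fx"]*z,-(v-c["cy"])/c["fy"]*z,-z])+c["xyz"])
    return np.array(o)
def cloud(name,d):
    v,u=np.mgrid[:480,:640];c=camera_params(name);R=np.array(c["orientation"]).reshape(3,3)
    p=np.stack([(u-c["cx"])/c["fx"]*d,-(v-c["cy"])/c["fy"]*d,-d],-1)
    return p@R.T+np.array(c["xyz"])
E
python3 - <<'E'
from h import *
for n in("top","scene"):
    p,d=capture(n);cv2.imwrite(f"pics/{n}0.png",p[:,:,::-1]);np.save(f"{n}0.npy",d);print(camera_params(n))
print(read_state())
E
```

```text
{'fx': 614.3823293385839, 'fy': 614.3823293385839, 'cx': 327.22885136245765, 'cy': 237.63795728829808, 'xyz': array([0.45469925, 0.03161719, 1.45401268]), 'orientation': array([[ 0.02904846,  0.99652442, -0.07807225],
       [-0.99947418,  0.03008241,  0.01209993],
       [ 0.01440648,  0.07767972,  0.99687427]])}
{'fx': 460.66880236419166, 'fy': 460.66880236419166, 'cx': 316.98475451091036, 'cy': 242.10022068973214, 'xyz': array([ 1.0432956 , -0.7131105 ,  0.80408299]), 'orientation': array([[ 0.83062506, -0.35890495,  0.42573377],
       [ 0.55663159,  0.51466803, -0.65213349],
       [ 0.01494237,  0.77865529,  0.627274  ]])}
{'time_s': 0.1, 'joint_positions': array([ 6.06464508e+01,  3.02714322e+01,  8.21505986e+01, -7.29490873e-04,
        6.76913112e+01, -1.02281218e+01]), 'qvel': array([ 0.06057756, -0.03794768, -0.17894936,  0.06126987, -0.03647254,
       -0.03118614]), 'tau': array([-1.16255455e-04, -4.40984952e+01, -1.77149677e+01,  6.35221903e-02,
        5.34426305e-02, -2.67392141e-05]), 'position': array([0.20440564, 0.58988203, 0.20938458]), 'tcp_rot': array([[-9.44805027e-01,  3.27631714e-01, -9.59436866e-04],
       [ 3.27632943e-01,  9.44803504e-01, -1.72998770e-03],
       [ 3.39680477e-04, -1.94884420e-03, -9.99998043e-01]]), 'force': array([-0.73049561, -0.08844554, -0.02864141]), 'moment': array([-0.036497  , -0.00059912, -0.03099788]), 'grasp_force': 0.0, 'opening': 1.0053901788689983}
```

View pics/top0.png

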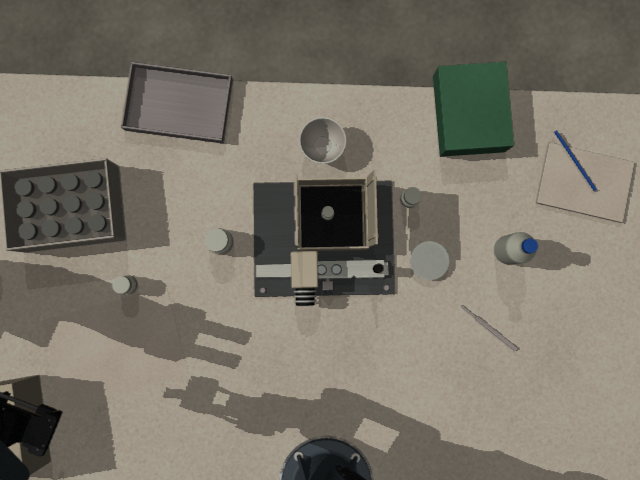

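View pics/scene0.png

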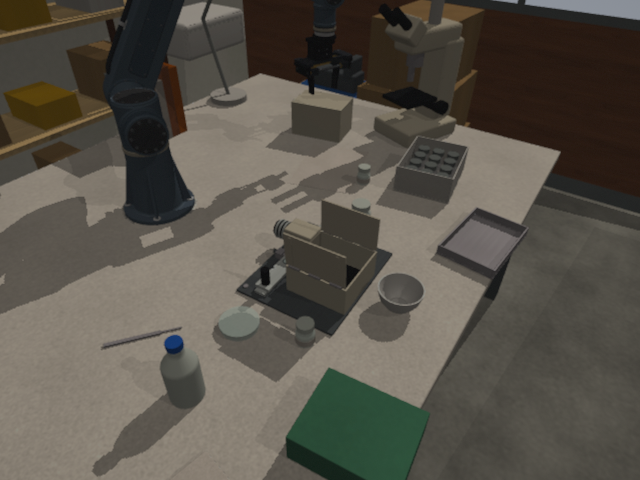

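The top view shows the box at about (335,213), with both flaps near upright. The post is at (378,268), the lamp at (304,272) and the detent block near (328,285). I'll enlarge that area and measure it.

```bash
python3 - <<'E'
from h import *
p=cv2.imread("pics/top0.png");cv2.imwrite("pics/top0c.png",cv2.resize(p[170:310,245:445],None,fx=4,fy=4,interpolation=cv2.INTER_CUBIC))
d=np.load("top0.npy");P=cloud("top",d)
for n,uv in dict(post=(378,268),strip=(355,269),lamp=(304,262),block=(328,286),dish=(430,260),jar=(411,197),jarL=(219,240),vial=(327,212)).items(): print(n,world("top",d,[uv])[0].round(4))
# high points -> flaps
m=(P[...,2]>.095)&(P[...,2]<.25)&(abs(P[...,1]-.03)<.15)&(abs(P[...,0]-.53)<.15)
Q=P[m];print(len(Q))
D=cloud("scene",np.load("scene0.npy"))
for nm,C in(("top",P),("scene",D)):
  m=(C[...,2]>.1)&(C[...,2]<.25)&(abs(C[...,1]-.02)<.16)&(C[...,0]>.42)&(C[...,0]<.65)
  Q=C[m]
  for s in(-1,1):
    q=Q[(Q[:,1]-.015)*s>0]
    if len(q)<20: continue
    A=np.c_[q[:,0],q[:,2],np.ones(len(q))];k=np.linalg.lstsq(A,q[:,1],rcond=None)[0]
    print(nm,s,len(q),k,np.std(A@k-q[:,1]),q.min(0),q.max(0))
E
```

```text
post [ 0.498  -0.1016  0.0693]
strip [ 0.4955 -0.0525  0.0238]
lamp [0.506  0.0651 0.0845]
block [0.4542 0.0092 0.027 ]
dish [ 0.522  -0.2286  0.0154]
jar [ 0.6628 -0.1742  0.0621]
jarL [0.5503 0.2582 0.0715]
vial [0.6221 0.017  0.0636]
757
top -1 446 [ 0.04572726 -0.10328943 -0.09070944] 0.0012818347300536997 [ 0.54460104 -0.08938768  0.10032946] [ 0.64950615 -0.07223055  0.19323067]
top 1 116 [ 0.0421975  -0.00426629  0.05729178] 0.0011699448411326056 [0.53692883 0.07842887 0.1159222 ] [0.64980157 0.08626187 0.19047884]
scene -1 1181 [ 0.05600252 -0.07681115 -0.10627315] 0.001401279854298271 [ 0.54354809 -0.09241107  0.10007401] [ 0.64991701 -0.07534767  0.18975548]
scene 1 1160 [ 0.05017115 -0.02041918  0.0522231 ] 0.0016245723565018893 [0.5359615  0.07169161 0.10013535] [0.64981817 0.08596716 0.18522467]
```

View pics/top0c.png

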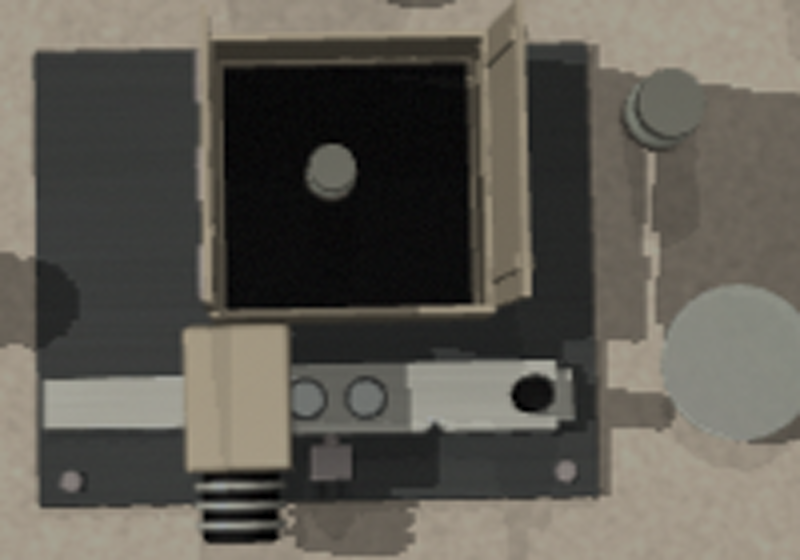

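The enlarged crop shows the notch at crop (437,428), the block centre at (331,461), the post top at (532,393) and the plate corners. Next I fit the pose.

```bash
cat >> h.py <<'E'
def ray(name,uv,z):
    c=camera_params(name);R=np.array(c["orientation"]).reshape(3,3);u,v=uv
    r=R@np.array([(u-c["cx"])/c["fx"],-(v-c["cy"])/c["fy"],-1]);return c["xyz"]+r*(z-c["xyz"][2])/r[2]
E
python3 - <<'E'
from h import *
def cr(a,z): return ray("top",(a[0]/4+245-.4,a[1]/4+170-.4),z)
B=[cr(a,.008) for a in((36,52),(590,44),(607,495),(40,506))]
for b in B: print(b.round(4))
TL,TR,BR,BL=B
for a,b in((TL,TR),(BL,BR),(BL,TL),(BR,TR)): e=b-a;print(np.linalg.norm(e).round(4),np.degrees(np.arctan2(e[1],e[0])).round(2))
# strip edges, lamp
for n,a,z in(("notch",(437,428),.024),("blk",(331,461),.028),("post",(532,393),.070),("stripBL",(46,430),.024),("stripBR",(556,430),.024),("stripTL",(44,380),.024),("stripTR",(556,362),.024),("lampTL",(184,326),.085),("lampTR",(290,325),.085),("lampBR",(290,469),.085),("lampBL",(186,470),.085),("boxFR",(496,311),.085),("boxFL",(213,316),.085),("vial",(331,172),.060)): print(n,cr(a,z).round(4))
P=cloud("top",np.load("top0.npy"));
m=(abs(P[...,2]-.0695)<.004)&(abs(P[...,0]-.498)<.02)&(abs(P[...,1]+.1016)<.02);print("post",m.sum(),P[m].mean(0),(P[m].min(0)+P[m].max(0))/2)
m=(abs(P[...,2]-.028)<.003)&(abs(P[...,0]-.454)<.02)&(abs(P[...,1]-.009)<.02);m&=P[...,0]<.475;print("blk",m.sum(),P[m].mean(0),P[m].min(0),P[m].max(0))
E
```

```text
[0.6936 0.1926 0.008 ]
[ 0.7088 -0.1364  0.008 ]
[ 0.4417 -0.152   0.008 ]
[0.4257 0.1799 0.008 ]
0.3293 -87.36
0.3323 -87.24
0.2683 2.7
0.2676 3.33
notch [ 0.4777 -0.0502  0.024 ]
blk [0.4568 0.0108 0.028 ]
post [ 0.4982 -0.1007  0.07  ]
stripBL [0.4699 0.1765 0.024 ]
stripBR [ 0.4786 -0.1195  0.024 ]
stripTL [0.4989 0.1788 0.024 ]
stripTR [ 0.5182 -0.1186  0.024 ]
lampTL [0.5294 0.0958 0.085 ]
lampTR [0.5317 0.0367 0.085 ]
lampBR [0.4517 0.0343 0.085 ]
lampBL [0.4494 0.092  0.085 ]
boxFR [ 0.5429 -0.0781  0.085 ]
boxFL [0.5354 0.0798 0.085 ]
vial [0.6212 0.0161 0.06  ]
post 58 [ 0.49865678 -0.10285421  0.06936389] [ 0.49917422 -0.10307654  0.06945688]
blk 70 [0.45547637 0.01051775 0.02766769] [ 4.37945922e-01 -1.10352824e-04  2.50257588e-02] [0.47036692 0.02115435 0.03094875]
```

>>> {"fn": "apply_moves", "kwargs": {
  "rows": [
    {"x": -531.5, "y": -288.7, "z": 0, "rz": 11.36, "claw": 255},
    {"x": -531.5, "y": -288.7, "z": 0, "rz": 11.36, "claw": 255},
    {"x": -531.5, "y": -288.7, "z": 0, "rz": 11.36, "claw": 255},
    {"x": -531.5, "y": -288.7, "z": 0, "rz": 11.36, "claw": 255},
    {"x": -531.5, "y": -288.7, "z": 0, "rz": 11.36, "claw": 255},
    {"x": -531.5, "y": -288.7, "z": 0, "rz": 11.36, "claw": 255},
    {"x": -531.5, "y": -288.7, "z": 0, "rz": 11.36, "claw": 255},
    {"x": -531.5, "y": -288.7, "z": 0, "rz": 11.36, "claw": 255},
    {"x": -531.5, "y": -288.7, "z": 0, "rz": 11.36, "claw": 255},
    {"x": -531.5, "y": -288.7, "z": 0, "rz": 11.36, "claw": 255}
  ]
}}

```text
validation failed for argument at $.ro...
```

>>> {"fn": "apply_moves", "kwargs": {
  "rows": [
    {"z": 0, "claw": 255},
    {"z": 0, "claw": 255}
  ]
}}

```text
validation failed for argument at $.ro...
```

>>> {"fn": "apply_moves", "kwargs": {
  "rows": [
    {"x": 0, "y": 0, "z": 0, "rx": 0, "ry": 0, "rz": 0, "claw": 255}
  ]
}}

```text
time_s: 0.22
position: [0.2045, 0.5902, 0.2097]
tcp_rot: [[-0.945, 0.328, -0.001], [0.328, 0.945, -0.001], [0.0, -0.001, -1.0]]
force: [-0.2, 0.4, 1.2]
opening: 0.948
grasp_force: 0.0
```

>>> {"fn": "apply_moves", "kwargs": {
  "rows": [
    {"x": -531, "y": -288, "z": 0, "rx": 0, "ry": 0, "rz": 11.36, "claw": 255},
    {"x": -531, "y": -288, "z": 0, "rx": 0, "ry": 0, "rz": 11.36, "claw": 255},
    {"x": -531, "y": -288, "z": 0, "rx": 0, "ry": 0, "rz": 11.36, "claw": 255},
    {"x": -531, "y": -288, "z": 0, "rx": 0, "ry": 0, "rz": 11.36, "claw": 255},
    {"x": -531, "y": -288, "z": 0, "rx": 0, "ry": 0, "rz": 11.36, "claw": 255},
    {"x": -531, "y": -288, "z": 0, "rx": 0, "ry": 0, "rz": 11.36, "claw": 255},
    {"x": -531, "y": -288, "z": 0, "rx": 0, "ry": 0, "rz": 11.36, "claw": 255},
    {"x": -531, "y": -288, "z": 0, "rx": 0, "ry": 0, "rz": 11.36, "claw": 255},
    {"x": -531, "y": -288, "z": 0, "rx": 0, "ry": 0, "rz": 11.36, "claw": 255},
    {"x": -531, "y": -288, "z": 0, "rx": 0, "ry": 0, "rz": 11.36, "claw": 255}
  ]
}}

```text
time_s: 1.48
position: [0.614, 0.1418, 0.2101]
tcp_rot: [[-0.045, 0.999, 0.001], [0.999, 0.045, -0.0], [-0.0, 0.001, -1.0]]
force: [0.2, 0.7, 0.0]
opening: 0.01
grasp_force: 0.0
```

>>> {"fn": "apply_moves", "kwargs": {
  "rows": [
    {"x": 0, "y": 0, "z": 22, "rx": 0, "ry": 0, "rz": 0, "claw": 255},
    {"x": -14, "y": 0, "z": 22, "rx": 0, "ry": 0, "rz": 0, "claw": 255},
    {"x": -27, "y": 0, "z": 22, "rx": 0, "ry": 0, "rz": 0, "claw": 255},
    {"x": -37, "y": 0, "z": 22, "rx": 0, "ry": 0, "rz": 0, "claw": 255},
    {"x": -46, "y": 0, "z": 24, "rx": 0, "ry": 0, "rz": 0, "claw": 255},
    {"x": -56, "y": 0, "z": 27, "rx": 0, "ry": 0, "rz": 0, "claw": 255},
    {"x": -65, "y": 0, "z": 31, "rx": 0, "ry": 0, "rz": 0, "claw": 255},
    {"x": -73, "y": 0, "z": 37, "rx": 0, "ry": 0, "rz": 0, "claw": 255},
    {"x": -80, "y": 0, "z": 43, "rx": 0, "ry": 0, "rz": 0, "claw": 255}
  ]
}}

```text
time_s: 2.6
position: [0.6157, 0.064, 0.1666]
tcp_rot: [[-0.047, 0.999, -0.0], [0.999, 0.047, 0.0], [0.0, -0.0, -1.0]]
force: [-0.1, 0.3, 0.5]
opening: 0.007
grasp_force: 0.0
```

>>> {"fn": "apply_moves", "kwargs": {
  "rows": [
    {"x": -7, "y": 0, "z": 7, "rx": 0, "ry": 0, "rz": 0, "claw": 255},
    {"x": -12, "y": 0, "z": 15, "rx": 0, "ry": 0, "rz": 0, "claw": 255},
    {"x": -17, "y": 0, "z": 24, "rx": 0, "ry": 0, "rz": 0, "claw": 255},
    {"x": -20, "y": 0, "z": 33, "rx": 0, "ry": 0, "rz": 0, "claw": 255},
    {"x": -22, "y": 0, "z": 40, "rx": 0, "ry": 0, "rz": 0, "claw": 255},
    {"x": -23, "y": 0, "z": 46, "rx": 0, "ry": 0, "rz": 0, "claw": 255},
    {"x": -23, "y": 0, "z": 50, "rx": 0, "ry": 0, "rz": 0, "claw": 255},
    {"x": -23, "y": 0, "z": 52, "rx": 0, "ry": 0, "rz": 0, "claw": 255},
    {"x": -23, "y": 0, "z": 52, "rx": 0, "ry": 0, "rz": 0, "claw": 255}
  ]
}}

```text
time_s: 3.72
position: [0.617, 0.0416, 0.1153]
tcp_rot: [[-0.048, 0.999, 0.0], [0.999, 0.048, -0.0], [-0.0, 0.0, -1.0]]
force: [0.4, -0.4, -0.2]
opening: 0.007
grasp_force: 0.0
```

>>> {"fn": "apply_moves", "kwargs": {
  "rows": [
    {"x": 0, "y": 0, "z": 1.5, "rx": 0, "ry": 0, "rz": 0, "claw": 255},
    {"x": 0, "y": 0, "z": 3, "rx": 0, "ry": 0, "rz": 0, "claw": 255},
    {"x": 0, "y": 0, "z": 3, "rx": 0, "ry": 0, "rz": 0, "claw": 255}
  ]
}}

```text
time_s: 4.1
position: [0.6168, 0.0416, 0.1122]
tcp_rot: [[-0.047, 0.999, -0.0], [0.999, 0.047, 0.0], [0.0, -0.0, -1.0]]
force: [-0.7, 0.1, -0.0]
opening: 0.005
grasp_force: 0.0
```

```bash
python3 - <<'E'
from h import *
p,d=capture("scene");cv2.imwrite("pics/s1.png",cv2.resize(p[170:350,200:440,::-1],None,fx=3,fy=3))
E
```

```text
(no output)
```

View pics/s1.png

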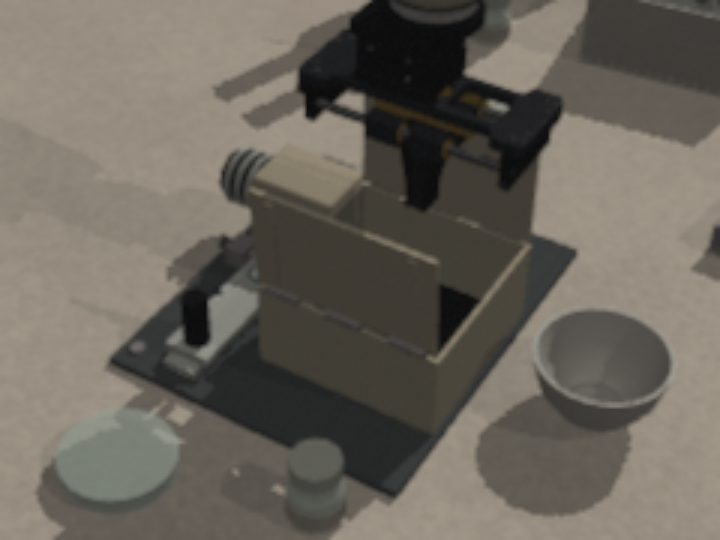

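The left flap still stands upright behind the gripper, so the finger missed it. I'll check the geometry before moving again.

```bash
python3 - <<'E'
from h import *
c=camera_params("scene");R=np.array(c["orientation"])
def proj(X):
    q=R.T@(np.array(X)-c["xyz"]);return c["cx"]+c["fx"]*q[0]/-q[2],c["cy"]-c["fy"]*q[1]/-q[2],-q[2]
for X in((.6168,.0416,.0872),(.6168,.0416,.1122),(.614,.0805,.183)):
    u,v,z=proj(X);print((u-200)*3,(v-170)*3,z)
p,d=capture("scene");D=cloud("scene",d)
cr=lambda a,b:(200+a/3,170+b/3)
for n,a in dict(flapmid=(500,205),flaptop=(510,160),flaplow=(500,228),flapL=(385,165),tip=(418,195),tip2=(418,205),rimfarL=(520,250)).items(): print(n,world("scene",d,[cr(*a)])[0].round(4))
m=(D[...,2]>.1)&(D[...,2]<.2)&(D[...,1]>.065)&(D[...,1]<.2)&(D[...,0]>.45)&(D[...,0]<.7);q=D[m]
for z in(.11,.13,.15,.17,.185): s=q[abs(q[:,2]-z)<.006];print(z,len(s),s.mean(0) if len(s) else'',s.min(0) if len(s) else'',s.max(0) if len(s) else '')
print(read_state()["position"])
E
```

```text
418.76840008312365 236.85430750035377 1.123427628266678
420.1944604422777 212.85932036996118 1.1077457782853717
447.17724334731076 116.23790382130213 1.0898948263085932
flapmid [0.666 0.084 0.115]
flaptop [0.7056 0.0089 0.2225]
flaplow [ 1.0433 -0.7131  0.8041]
flapL [0.5598 0.078  0.1134]
tip [0.6201 0.0305 0.1389]
tip2 [0.6216 0.0289 0.1306]
rimfarL [0.6896 0.0805 0.0814]
0.11 170 [0.62466767 0.08128284 0.11019116] [0.53761972 0.07462849 0.10401052] [0.69273849 0.09417826 0.11595958]
0.13 155 [0.62629616 0.08082247 0.12975714] [0.53855553 0.07452906 0.12403109] [0.69233303 0.08693511 0.13597643]
0.15 38 [0.66728274 0.08221898 0.14823623] [0.62141597 0.07624189 0.14408064] [0.69302356 0.08798207 0.1549094 ]
0.17 50 [0.6254252  0.07969986 0.16935063] [0.53825312 0.07328889 0.16422773] [0.69274197 0.08527415 0.17593129]
0.185 0   
[0.616975   0.04153914 0.1122665 ]
```

```bash
python3 - <<'E'
from h import *
p,d=capture("scene")
for b in range(150,240,6): print(b,world("scene",d,[(200+418/3,170+b/3)])[0].round(4),p[int(170+b/3),339])
pt,dt=capture("top");D=cloud("top",dt)
m=(D[...,2]>.09)&(D[...,2]<.4)&(abs(D[...,0]-.615)<.15)&(abs(D[...,1]-.03)<.1);q=D[m];print(np.histogram(q[:,2],20))
S=cloud("scene",d);m=(abs(S[...,0]-.617)<.1)&(abs(S[...,1]-.04)<.03)&(S[...,2]>.09)&(S[...,2]<.4);q=S[m];print(np.histogram(q[:,2],20),q[q[:,2]<.16].mean(0))
E
```

```text
150 [0.633  0.004  0.2038] [18 18 19]
156 [0.6334 0.0039 0.1985] [18 16 18]
162 [0.6171 0.0328 0.1684] [16 17 17]
168 [0.6184 0.0312 0.1641] [18 18 18]
174 [0.6184 0.0316 0.1581] [15 16 15]
180 [0.6191 0.031  0.1529] [17 16 17]
186 [0.6188 0.032  0.1463] [15 16 16]
192 [0.6195 0.0315 0.141 ] [15 16 16]
198 [0.6195 0.0319 0.1348] [17 16 16]
204 [0.6201 0.0315 0.1293] [16 15 17]
210 [0.6202 0.0319 0.1231] [54 50 44]
216 [0.5931 0.0802 0.0725] [65 61 53]
222 [0.5941 0.0789 0.0674] [66 62 54]
228 [0.5952 0.0777 0.0621] [66 62 53]
234 [0.5959 0.077  0.0563] [66 62 53]
(array([ 20,   6,   2,   0,   0,   9,  14,  34,  10, 401,  27,  11,  41,
       430,  15,  25,  46,   3,   0,  32]), array([0.09009959, 0.1053642 , 0.12062882, 0.13589343, 0.15115804,
       0.16642266, 0.18168727, 0.19695189, 0.2122165 , 0.22748112,
       0.24274573, 0.25801035, 0.27327496, 0.28853958, 0.30380419,
       0.31906881, 0.33433342, 0.34959803, 0.36486265, 0.38012726,
       0.39539188]))
(array([ 44,  48,  54,  51,  10,  70, 194, 306, 785, 200, 182,  37,  93,
       182,  81, 115, 146, 142, 123, 175]), array([0.12303919, 0.13665338, 0.15026757, 0.16388176, 0.17749595,
       0.19111014, 0.20472433, 0.21833853, 0.23195272, 0.24556691,
       0.2591811 , 0.27279529, 0.28640948, 0.30002367, 0.31363787,
       0.32725206, 0.34086625, 0.35448044, 0.36809463, 0.38170882,
       0.39532301])) [0.6191767  0.03337701 0.14231523]
```

```bash
python3 - <<'E'
from h import *
p,d=capture("scene");cv2.imwrite("pics/s2.png",cv2.resize(p[170:270,290:400,::-1],None,fx=6,fy=6,interpolation=cv2.INTER_CUBIC))
E
```

```text
(no output)
```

View pics/s2.png

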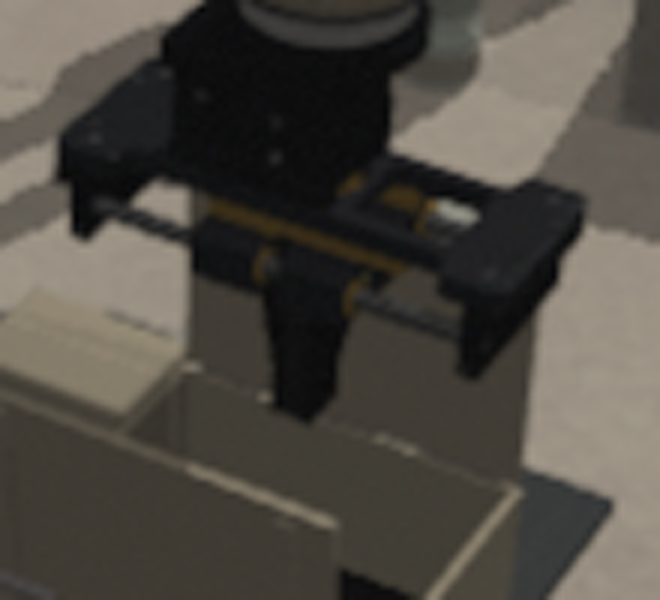

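```bash
python3 - <<'E'
from h import *
p,d=capture("scene")
for a in((478,360),(480,340),(90,222),(310,400),(310,408),(225,268),(320,300),(500,300)): print(a,world("scene",d,[(290+a[0]/6,170+a[1]/6)])[0].round(4))
print(world("scene",d,[(245,300),(150,250)]), read_state()["joint_positions"])
E
```

```text
(478, 360) [0.7063 0.0095 0.2045]
(480, 340) [0.7056 0.0108 0.2124]
(90, 222) [0.5393 0.0056 0.2006]
(310, 400) [0.6264 0.031  0.1364]
(310, 408) [0.6257 0.0327 0.131 ]
(225, 268) [0.6031 0.002  0.2071]
(320, 300) [0.6431 0.0041 0.2079]
(500, 300) [0.7113 0.0115 0.232 ]
[[ 4.77913954e-01 -1.58752783e-01 -1.72790549e-03]
 [ 1.45959462e-01 -1.63330755e-01 -3.35670862e-04]] [-6.48998885e+00  3.65932311e+01  8.79810576e+01 -2.45496951e-03
  5.54201236e+01 -9.20418134e+00]
```

The real fingertips sit about 38 mm higher than stated (the visible tip is at z≈0.125 with the TCP reported at 0.112), while xy agrees. From here I use tip z = TCP z + 0.0125. I'll back out over the flap and repeat the push lower.

>>> {"fn": "apply_moves", "kwargs": {
  "rows": [
    {"x": 0, "y": 0, "z": -45, "rx": 0, "ry": 0, "rz": 0, "claw": 255},
    {"x": 0, "y": 0, "z": -90, "rx": 0, "ry": 0, "rz": 0, "claw": 255},
    {"x": 0, "y": 0, "z": -90, "rx": 0, "ry": 0, "rz": 0, "claw": 255},
    {"x": 50, "y": 0, "z": -90, "rx": 0, "ry": 0, "rz": 0, "claw": 255},
    {"x": 102, "y": 0, "z": -90, "rx": 0, "ry": 0, "rz": 0, "claw": 255},
    {"x": 102, "y": 0, "z": -90, "rx": 0, "ry": 0, "rz": 0, "claw": 255},
    {"x": 102, "y": 0, "z": -38, "rx": 0, "ry": 0, "rz": 0, "claw": 255},
    {"x": 102, "y": 0, "z": -38, "rx": 0, "ry": 0, "rz": 0, "claw": 255},
    {"x": 102, "y": 0, "z": -38, "rx": 0, "ry": 0, "rz": 0, "claw": 255}
  ]
}}

```text
time_s: 5.52
position: [0.6125, 0.1427, 0.1506]
tcp_rot: [[-0.046, 0.999, 0.0], [0.999, 0.046, -0.0], [-0.0, 0.0, -1.0]]
force: [-0.6, -0.3, 1.2]
opening: 0.005
grasp_force: 0.0
```

>>> {"fn": "apply_moves", "kwargs": {
  "rows": [
    {"x": -14, "y": 0, "z": 0, "rx": 0, "ry": 0, "rz": 0, "claw": 255},
    {"x": -27, "y": 0, "z": 0, "rx": 0, "ry": 0, "rz": 0, "claw": 255},
    {"x": -37, "y": 0, "z": 0, "rx": 0, "ry": 0, "rz": 0, "claw": 255},
    {"x": -37, "y": 0, "z": 0, "rx": 0, "ry": 0, "rz": 0, "claw": 255}
  ]
}}

```text
time_s: 6.02
position: [0.6141, 0.1052, 0.1506]
tcp_rot: [[-0.045, 0.999, 0.001], [0.999, 0.045, -0.0], [-0.0, 0.001, -1.0]]
force: [0.2, 1.0, -0.8]
opening: 0.008
grasp_force: 0.0
```

>>> {"fn": "apply_moves", "kwargs": {
  "rows": [
    {"x": -9, "y": 0, "z": 2, "rx": 0, "ry": 0, "rz": 0, "claw": 255},
    {"x": -19, "y": 0, "z": 5, "rx": 0, "ry": 0, "rz": 0, "claw": 255},
    {"x": -28, "y": 0, "z": 9, "rx": 0, "ry": 0, "rz": 0, "claw": 255},
    {"x": -36, "y": 0, "z": 15, "rx": 0, "ry": 0, "rz": 0, "claw": 255},
    {"x": -43, "y": 0, "z": 21, "rx": 0, "ry": 0, "rz": 0, "claw": 255},
    {"x": -43, "y": 0, "z": 21, "rx": 0, "ry": 0, "rz": 0, "claw": 255}
  ]
}}

```text
time_s: 6.78
position: [0.6154, 0.0627, 0.1283]
tcp_rot: [[-0.047, 0.999, -0.002], [0.999, 0.047, -0.0], [-0.0, -0.002, -1.0]]
force: [0.5, 1.3, 0.2]
opening: 0.004
grasp_force: 0.0
```

```bash
python3 - <<'E'
from h import *
p,d=capture("scene");D=cloud("scene",d)
m=(D[...,2]>.095)&(D[...,2]<.2)&(D[...,1]>-.03)&(D[...,1]<.1)&(D[...,0]>.55)&(D[...,0]<.60);q=D[m]
for y in np.arange(-.02,.1,.015): s=q[abs(q[:,1]-y)<.007];print(y.round(3),len(s),s[:,2].min().round(3) if len(s) else'',np.median(s[:,2]).round(3) if len(s) else '')
cv2.imwrite("pics/s3.png",cv2.resize(p[170:350,200:440,::-1],None,fx=3,fy=3))
E
```

```text
-0.02 0  
-0.005 0  
0.01 0  
0.025 57 0.156 0.164
0.04 45 0.133 0.143
0.055 48 0.111 0.122
0.07 35 0.095 0.104
0.085 0  
0.1 0
```

View pics/s3.png

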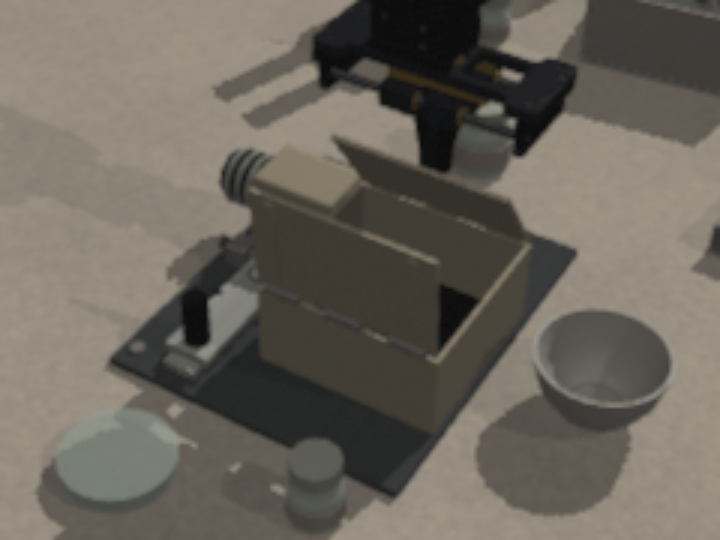

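The left flap is now leaning in at about 54°, so the push is working. Continuing.

>>> {"fn": "apply_moves", "kwargs": {
  "rows": [
    {"x": -7, "y": 0, "z": 7, "rx": 0, "ry": 0, "rz": 0, "claw": 255},
    {"x": -12, "y": 0, "z": 15, "rx": 0, "ry": 0, "rz": 0, "claw": 255},
    {"x": -17, "y": 0, "z": 24, "rx": 0, "ry": 0, "rz": 0, "claw": 255},
    {"x": -20, "y": 0, "z": 33, "rx": 0, "ry": 0, "rz": 0, "claw": 255},
    {"x": -22, "y": 0, "z": 40, "rx": 0, "ry": 0, "rz": 0, "claw": 255},
    {"x": -23, "y": 0, "z": 44, "rx": 0, "ry": 0, "rz": 0, "claw": 255},
    {"x": -23, "y": 0, "z": 47, "rx": 0, "ry": 0, "rz": 0, "claw": 255},
    {"x": -23, "y": 0, "z": 47, "rx": 0, "ry": 0, "rz": 0, "claw": 255}
  ]
}}

```text
time_s: 7.82
position: [0.6166, 0.0408, 0.0819]
tcp_rot: [[-0.047, 0.999, -0.001], [0.999, 0.047, 0.0], [0.0, -0.001, -1.0]]
force: [-0.4, 0.3, -0.3]
opening: 0.004
grasp_force: 0.0
```

>>> {"fn": "apply_moves", "kwargs": {
  "rows": [
    {"x": 0, "y": 0, "z": 2, "rx": 0, "ry": 0, "rz": 0, "claw": 255},
    {"x": 0, "y": 0, "z": 3, "rx": 0, "ry": 0, "rz": 0, "claw": 255},
    {"x": 0, "y": 0, "z": 3, "rx": 0, "ry": 0, "rz": 0, "claw": 255}
  ]
}}

```text
time_s: 8.2
position: [0.6169, 0.0406, 0.0792]
tcp_rot: [[-0.047, 0.999, -0.0], [0.999, 0.047, 0.0], [0.0, -0.0, -1.0]]
force: [0.3, -0.1, -0.1]
opening: 0.012
grasp_force: 0.0
```

```bash
cat >> h.py <<'E'
C0=np.array([.5675,.021]);a=np.radians(2.75)
def box(P):
    q=np.array(P)-np.r_[C0,0];c,s=np.cos(a),np.sin(a);return np.stack([c*q[...,0]+s*q[...,1],-s*q[...,0]+c*q[...,1],q[...,2]],-1)
def flaps(n="scene",lo=.08,hi=.2,xr=(-.01,.02)):
    p,d=capture(n);D=box(cloud(n,d));q=D[(D[...,0]>xr[0])&(D[...,0]<xr[1])&(D[...,2]>lo)&(D[...,2]<hi)]
    for y in np.arange(-.1,.11,.02):
        s=q[abs(q[:,1]-y)<.01];print(n,y.round(2),len(s),np.percentile(s[:,2],[10,50,90]).round(4) if len(s) else '')
    return p
E
python3 - <<'E'
from h import *
p=flaps();flaps("top");flaps("scene",xr=(.1,.12))
E
```

```text
scene -0.1 379 [0.0936 0.1356 0.1798]
scene -0.08 0 
scene -0.06 0 
scene -0.04 0 
scene -0.02 56 [0.1722 0.1776 0.197 ]
scene 0.0 65 [0.0893 0.0914 0.1981]
scene 0.02 57 [0.0883 0.0897 0.0918]
scene 0.04 56 [0.0871 0.0891 0.0909]
scene 0.06 22 [0.088  0.0901 0.0914]
scene 0.08 0 
scene 0.1 0 
top -0.1 151 [0.096  0.1531 0.1874]
top -0.08 0 
top -0.06 0 
top -0.04 0 
top -0.02 19 [0.0904 0.1764 0.1805]
top 0.0 1 [0.1985 0.1985 0.1985]
top 0.02 0 
top 0.04 0 
top 0.06 0 
top 0.08 0 
top 0.1 0 
scene -0.1 257 [0.0935 0.1334 0.1794]
scene -0.08 0 
scene -0.06 0 
scene -0.04 21 [0.0887 0.0912 0.0925]
scene -0.02 86 [0.0892 0.0924 0.1794]
scene 0.0 52 [0.0886 0.0905 0.1954]
scene 0.02 47 [0.0884 0.0898 0.0917]
scene 0.04 49 [0.0882 0.0899 0.1965]
scene 0.06 35 [0.0868 0.0894 0.0926]
scene 0.08 0 
scene 0.1 0
```

The left flap is flat (top ≈ 0.090). I'll press slightly more, then lift over to outside the right flap.

>>> {"fn": "apply_moves", "kwargs": {
  "rows": [
    {"x": 0, "y": 0, "z": 2, "rx": 0, "ry": 0, "rz": 0, "claw": 255},
    {"x": 0, "y": 0, "z": 2, "rx": 0, "ry": 0, "rz": 0, "claw": 255},
    {"x": 0, "y": 0, "z": -60, "rx": 0, "ry": 0, "rz": 0, "claw": 255},
    {"x": 0, "y": 0, "z": -110, "rx": 0, "ry": 0, "rz": 0, "claw": 255},
    {"x": 0, "y": 0, "z": -130, "rx": 0, "ry": 0, "rz": 0, "claw": 255},
    {"x": -50, "y": 0, "z": -130, "rx": 0, "ry": 0, "rz": 0, "claw": 255},
    {"x": -100, "y": 0, "z": -130, "rx": 0, "ry": 0, "rz": 0, "claw": 255},
    {"x": -152, "y": 0, "z": -130, "rx": 0, "ry": 0, "rz": 0, "claw": 255},
    {"x": -152, "y": 0, "z": -130, "rx": 0, "ry": 0, "rz": 0, "claw": 255}
  ]
}}

```text
time_s: 9.48
position: [0.6245, -0.1154, 0.2091]
tcp_rot: [[-0.042, 0.999, 0.001], [0.999, 0.042, -0.001], [-0.001, 0.001, -1.0]]
force: [0.0, 0.5, -0.1]
opening: 0.003
grasp_force: 0.0
```

>>> {"fn": "apply_moves", "kwargs": {
  "rows": [
    {"x": 0, "y": 0, "z": 30, "rx": 0, "ry": 0, "rz": 0, "claw": 255},
    {"x": 0, "y": 0, "z": 55, "rx": 0, "ry": 0, "rz": 0, "claw": 255},
    {"x": 0, "y": 0, "z": 55, "rx": 0, "ry": 0, "rz": 0, "claw": 255}
  ]
}}

```text
time_s: 9.85
position: [0.6222, -0.1096, 0.152]
tcp_rot: [[-0.048, 0.999, -0.005], [0.999, 0.048, 0.002], [0.003, -0.005, -1.0]]
force: [-1.0, -0.2, 0.4]
opening: 0.009
grasp_force: 0.0
```

>>> {"fn": "apply_moves", "kwargs": {
  "rows": [
    {"x": 15, "y": 0, "z": 0, "rx": 0, "ry": 0, "rz": 0, "claw": 255},
    {"x": 30, "y": 0, "z": 0, "rx": 0, "ry": 0, "rz": 0, "claw": 255},
    {"x": 42, "y": 0, "z": 0, "rx": 0, "ry": 0, "rz": 0, "claw": 255},
    {"x": 52, "y": 0, "z": 0, "rx": 0, "ry": 0, "rz": 0, "claw": 255},
    {"x": 61, "y": 0, "z": 0, "rx": 0, "ry": 0, "rz": 0, "claw": 255},
    {"x": 71, "y": 0, "z": 2, "rx": 0, "ry": 0, "rz": 0, "claw": 255},
    {"x": 79, "y": 0, "z": 5, "rx": 0, "ry": 0, "rz": 0, "claw": 255},
    {"x": 88, "y": 0, "z": 11, "rx": 0, "ry": 0, "rz": 0, "claw": 255},
    {"x": 95, "y": 0, "z": 17, "rx": 0, "ry": 0, "rz": 0, "claw": 255}
  ]
}}

```text
time_s: 10.98
position: [0.6196, -0.0158, 0.1367]
tcp_rot: [[-0.047, 0.999, -0.0], [0.999, 0.047, 0.0], [0.0, -0.0, -1.0]]
force: [-0.3, -0.6, 0.3]
opening: 0.007
grasp_force: 0.4
```

>>> {"fn": "apply_moves", "kwargs": {
  "rows": [
    {"x": 7, "y": 0, "z": 8, "rx": 0, "ry": 0, "rz": 0, "claw": 255},
    {"x": 12, "y": 0, "z": 15, "rx": 0, "ry": 0, "rz": 0, "claw": 255},
    {"x": 17, "y": 0, "z": 24, "rx": 0, "ry": 0, "rz": 0, "claw": 255},
    {"x": 20, "y": 0, "z": 33, "rx": 0, "ry": 0, "rz": 0, "claw": 255},
    {"x": 23, "y": 0, "z": 42, "rx": 0, "ry": 0, "rz": 0, "claw": 255},
    {"x": 23, "y": 0, "z": 48, "rx": 0, "ry": 0, "rz": 0, "claw": 255},
    {"x": 23, "y": 0, "z": 51, "rx": 0, "ry": 0, "rz": 0, "claw": 255},
    {"x": 23, "y": 0, "z": 52, "rx": 0, "ry": 0, "rz": 0, "claw": 255},
    {"x": 23, "y": 0, "z": 53, "rx": 0, "ry": 0, "rz": 0, "claw": 255},
    {"x": 23, "y": 0, "z": 53, "rx": 0, "ry": 0, "rz": 0, "claw": 255}
  ]
}}

```text
time_s: 12.22
position: [0.6188, 0.0064, 0.0844]
tcp_rot: [[-0.047, 0.999, 0.0], [0.999, 0.047, -0.0], [-0.0, 0.0, -1.0]]
force: [-0.0, 0.3, -0.4]
opening: 0.004
grasp_force: 0.0
```

```bash
python3 - <<'E'
from h import *
p=flaps();flaps("scene",xr=(.09,.12))
E
```

```text
scene -0.1 92 [0.0838 0.0934 0.096 ]
scene -0.08 77 [0.0926 0.0949 0.0971]
scene -0.06 105 [0.0933 0.0955 0.1827]
scene -0.04 94 [0.0933 0.0956 0.1884]
scene -0.02 73 [0.0935 0.0953 0.0976]
scene 0.0 43 [0.0876 0.0904 0.0954]
scene 0.02 39 [0.0874 0.089  0.091 ]
scene 0.04 5 [0.0885 0.0886 0.09  ]
scene 0.06 0 
scene 0.08 0 
scene 0.1 0 
scene -0.1 105 [0.0886 0.0937 0.0962]
scene -0.08 77 [0.093  0.0949 0.0975]
scene -0.06 106 [0.0936 0.0961 0.1809]
scene -0.04 118 [0.094  0.0972 0.1941]
scene -0.02 73 [0.0943 0.0956 0.0976]
scene 0.0 65 [0.0882 0.0921 0.1834]
scene 0.02 70 [0.088  0.0896 0.0918]
scene 0.04 44 [0.0876 0.0895 0.0907]
scene 0.06 33 [0.0883 0.0899 0.0915]
scene 0.08 0 
scene 0.1 0
```

Both flaps are shut, with the right one on top at about 0.095. Next I lift, turn 90° and go above the post.

>>> {"fn": "apply_moves", "kwargs": {
  "rows": [
    {"x": 0, "y": 0, "z": 1, "rx": 0, "ry": 0, "rz": 0, "claw": 255},
    {"x": 0, "y": 0, "z": -30, "rx": 0, "ry": 0, "rz": 0, "claw": 255},
    {"x": 0, "y": 0, "z": -60, "rx": 0, "ry": 0, "rz": 0, "claw": 255},
    {"x": -40, "y": -50, "z": -60, "rx": 0, "ry": 0, "rz": -3, "claw": 60},
    {"x": -102.6, "y": -125.3, "z": -60, "rx": 0, "ry": 0, "rz": -15, "claw": 60},
    {"x": -102.6, "y": -125.3, "z": -60, "rx": 0, "ry": 0, "rz": -15, "claw": 60},
    {"x": -102.6, "y": -125.3, "z": -60, "rx": 0, "ry": 0, "rz": -15, "claw": 60},
    {"x": -102.6, "y": -125.3, "z": -60, "rx": 0, "ry": 0, "rz": -15, "claw": 60},
    {"x": -102.6, "y": -125.3, "z": -60, "rx": 0, "ry": 0, "rz": -15, "claw": 60},
    {"x": -102.6, "y": -125.3, "z": -60, "rx": 0, "ry": 0, "rz": -15, "claw": 60}
  ]
}}

```text
time_s: 13.58
position: [0.4984, -0.102, 0.1444]
tcp_rot: [[-0.977, 0.212, 0.0], [0.212, 0.977, -0.0], [-0.0, -0.0, -1.0]]
force: [0.3, 0.4, 0.4]
opening: 0.711
grasp_force: 0.0
```

>>> {"fn": "apply_moves", "kwargs": {
  "rows": [
    {"x": 0, "y": 0, "z": 0, "rx": 0, "ry": 0, "rz": 0, "claw": 60},
    {"x": 0, "y": 0, "z": 0, "rx": 0, "ry": 0, "rz": 0, "claw": 60},
    {"x": 0, "y": 0, "z": 0, "rx": 0, "ry": 0, "rz": 0, "claw": 60},
    {"x": 0, "y": 0, "z": 0, "rx": 0, "ry": 0, "rz": 0, "claw": 60},
    {"x": 0, "y": 0, "z": 0, "rx": 0, "ry": 0, "rz": 0, "claw": 60}
  ]
}}

```text
time_s: 14.2
position: [0.4983, -0.1018, 0.1442]
tcp_rot: [[-0.976, 0.218, -0.0], [0.218, 0.976, -0.0], [-0.0, -0.0, -1.0]]
force: [0.4, -0.8, -1.0]
opening: 0.763
grasp_force: 0.0
```

```bash
python3 - <<'E'
from h import *
p=flaps("top",xr=(-.01,.02));flaps("top",xr=(.09,.12))
p,d=capture("scene");cv2.imwrite("pics/s4.png",cv2.resize(p[150:330,190:430,::-1],None,fx=3,fy=3))
E
```

```text
top -0.1 68 [0.0888 0.093  0.0972]
top -0.08 113 [0.0906 0.0945 0.0982]
top -0.06 94 [0.0912 0.0945 0.0978]
top -0.04 104 [0.0913 0.0945 0.0982]
top -0.02 119 [0.0909 0.0951 0.0979]
top 0.0 121 [0.086  0.0902 0.0958]
top 0.02 116 [0.0858 0.0889 0.0926]
top 0.04 117 [0.0855 0.0886 0.0921]
top 0.06 97 [0.0857 0.0896 0.0929]
top 0.08 0 
top 0.1 0 
top -0.1 84 [0.0904 0.094  0.0967]
top -0.08 116 [0.0908 0.0937 0.0997]
top -0.06 124 [0.0908 0.0951 0.0985]
top -0.04 117 [0.0916 0.0953 0.0989]
top -0.02 120 [0.0908 0.0947 0.0985]
top 0.0 121 [0.086  0.0905 0.0965]
top 0.02 121 [0.0856 0.089  0.0928]
top 0.04 123 [0.0857 0.0889 0.0928]
top 0.06 106 [0.0858 0.0898 0.0938]
top 0.08 0 
top 0.1 0
```

View pics/s4.png

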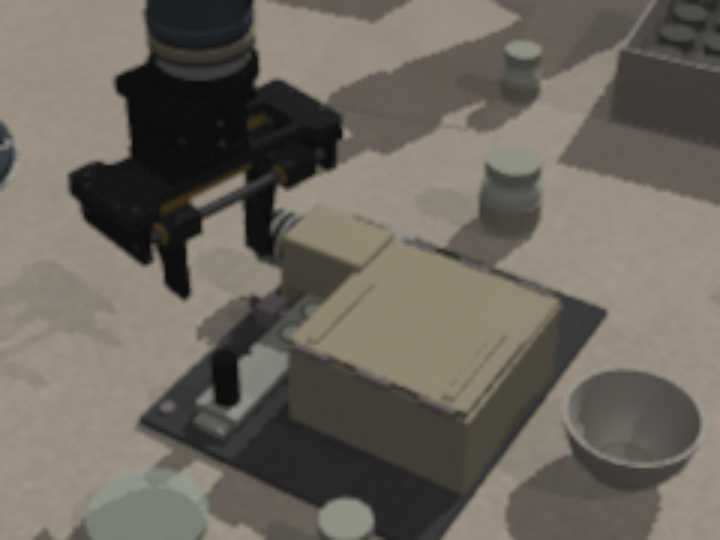

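Both flaps lie flat and the gripper is open above the post, with fingertips at crop (180,290) and (262,250). I'll finish the turn, come partway down and measure the fingers against the post.

>>> {"fn": "apply_moves", "kwargs": {
  "rows": [
    {"x": 0, "y": 0, "z": 20, "rx": 0, "ry": 0, "rz": -2.5, "claw": 60},
    {"x": 0, "y": 0, "z": 50, "rx": 0, "ry": 0, "rz": -2.5, "claw": 60},
    {"x": 0, "y": 0, "z": 50, "rx": 0, "ry": 0, "rz": -2.5, "claw": 60},
    {"x": 0, "y": 0, "z": 50, "rx": 0, "ry": 0, "rz": -2.5, "claw": 60}
  ]
}}

```text
time_s: 14.85
position: [0.4987, -0.102, 0.0948]
tcp_rot: [[-0.999, -0.041, 0.001], [-0.041, 0.999, -0.0], [-0.001, -0.0, -1.0]]
force: [-0.2, -0.2, -1.0]
opening: 0.769
grasp_force: 0.0
```

```bash
python3 - <<'E'
from h import *
p,d=capture("scene");D=cloud("scene",d);dark=p.max(2)<45
m=dark&(D[...,2]>.02)&(D[...,2]<.19)&(abs(D[...,0]-.498)<.05)&(abs(D[...,1]+.10)<.09)
q=box(D[m]);print(box(np.array([.4985,-.102,0])),box(np.r_[read_state()["position"]]))
for lo,hi,n in((-.2,-.142,"R"),(-.14,-.1,"mid"),(-.097,-.03,"L")):
    s=q[(q[:,1]>lo)&(q[:,1]<hi)];print(n,len(s),s.min(0).round(4) if len(s) else '',s.max(0).round(4) if len(s) else '',s.mean(0).round(4) if len(s) else '')
cv2.imwrite("pics/s5.png",cv2.resize(p[200:320,210:370,::-1],None,fx=5,fy=5,interpolation=cv2.INTER_CUBIC))
E
```

```text
[-0.07482185 -0.11954786  0.        ] [-0.07425738 -0.11975154  0.09513166]
R 109 [-0.0834 -0.1897  0.1111] [-0.0369 -0.1551  0.1899] [-0.0617 -0.1665  0.1434]
mid 152 [-0.0849 -0.1364  0.0239] [-0.0423 -0.102   0.1899] [-0.0704 -0.1275  0.0585]
L 217 [-0.1007 -0.0913  0.1058] [-0.0369 -0.0363  0.1898] [-0.0653 -0.0793  0.1517]
```

View pics/s5.png

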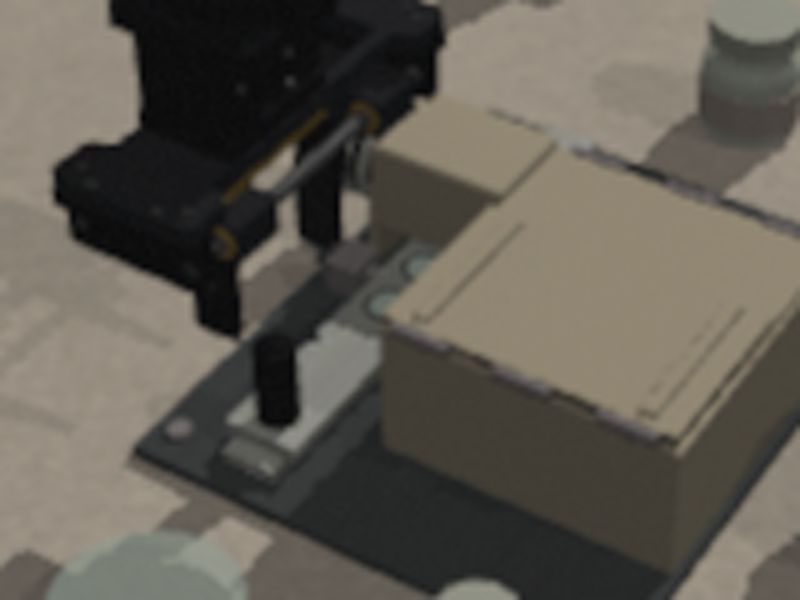

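The tips are at z≈0.107, consistent with the offset, and they straddle the post symmetrically. Descending and gripping.

>>> {"fn": "apply_moves", "kwargs": {
  "rows": [
    {"x": 0, "y": 0, "z": 25, "rx": 0, "ry": 0, "rz": 0, "claw": 60},
    {"x": 0, "y": 0, "z": 50, "rx": 0, "ry": 0, "rz": 0, "claw": 60},
    {"x": 0, "y": 0, "z": 65, "rx": 0, "ry": 0, "rz": 0, "claw": 60},
    {"x": 0, "y": 0, "z": 73, "rx": 0, "ry": 0, "rz": 0, "claw": 60},
    {"x": 0, "y": 0, "z": 73, "rx": 0, "ry": 0, "rz": 0, "claw": 60}
  ]
}}

```text
time_s: 15.52
position: [0.4985, -0.1019, 0.0213]
tcp_rot: [[-0.999, -0.042, -0.0], [-0.042, 0.999, -0.0], [0.0, -0.0, -1.0]]
force: [-1.3, 0.4, -0.1]
opening: 0.764
grasp_force: 0.0
```

>>> {"fn": "apply_moves", "kwargs": {
  "rows": [
    {"x": 0, "y": 0, "z": 0, "rx": 0, "ry": 0, "rz": 0, "claw": 150},
    {"x": 0, "y": 0, "z": 0, "rx": 0, "ry": 0, "rz": 0, "claw": 180},
    {"x": 0, "y": 0, "z": 0, "rx": 0, "ry": 0, "rz": 0, "claw": 220},
    {"x": 0, "y": 0, "z": 0, "rx": 0, "ry": 0, "rz": 0, "claw": 255},
    {"x": 0, "y": 0, "z": 0, "rx": 0, "ry": 0, "rz": 0, "claw": 255},
    {"x": 0, "y": 0, "z": 0, "rx": 0, "ry": 0, "rz": 0, "claw": 255}
  ]
}}

```text
time_s: 16.27
position: [0.4984, -0.1024, 0.0213]
tcp_rot: [[-0.999, -0.043, 0.0], [-0.043, 0.999, -0.001], [-0.0, -0.001, -1.0]]
force: [-0.9, -3.0, 0.9]
opening: 0.244
grasp_force: 30.0
```

>>> {"fn": "apply_moves", "kwargs": {
  "rows": [
    {"x": 0, "y": 5, "z": 0, "rx": 0, "ry": 0, "rz": 0, "claw": 255},
    {"x": 0, "y": 12, "z": 0, "rx": 0, "ry": 0, "rz": 0, "claw": 255},
    {"x": 0, "y": 20, "z": 0, "rx": 0, "ry": 0, "rz": 0, "claw": 255},
    {"x": 0, "y": 28, "z": 0, "rx": 0, "ry": 0, "rz": 0, "claw": 255},
    {"x": 0, "y": 36, "z": 0, "rx": 0, "ry": 0, "rz": 0, "claw": 255},
    {"x": 0.2, "y": 43, "z": 0, "rx": 0, "ry": 0, "rz": 0, "claw": 255},
    {"x": 0.2, "y": 48, "z": 0, "rx": 0, "ry": 0, "rz": 0, "claw": 255},
    {"x": 0.2, "y": 50, "z": 0, "rx": 0, "ry": 0, "rz": 0, "claw": 255},
    {"x": 0.2, "y": 50, "z": 0, "rx": 0, "ry": 0, "rz": 0, "claw": 255}
  ]
}}

```text
time_s: 17.4
position: [0.4959, -0.0518, 0.0213]
tcp_rot: [[-0.999, -0.043, -0.0], [-0.043, 0.999, 0.0], [0.0, 0.0, -1.0]]
force: [-0.9, -1.6, 1.4]
opening: 0.246
grasp_force: 30.0
```

```bash
python3 - <<'E'
from h import *
p,d=capture("top");cv2.imwrite("pics/t6.png",cv2.resize(p[250:300,300:400,::-1],None,fx=8,fy=8,interpolation=cv2.INTER_CUBIC))
E
```

```text
(no output)
```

View pics/t6.png

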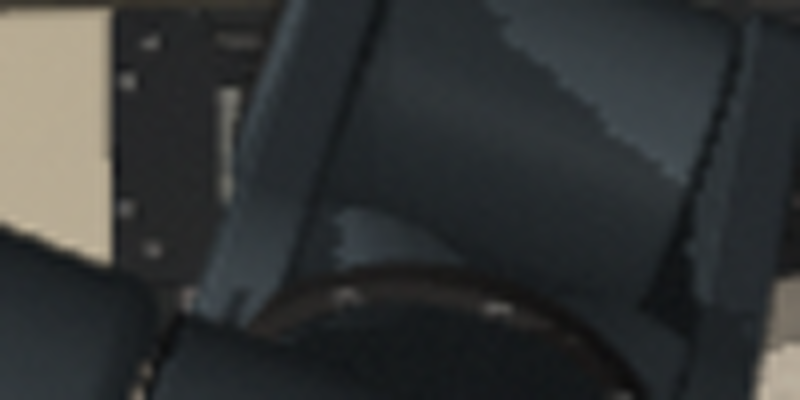

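The arm hides the slide from the top camera, so I'll feel for the detent in small steps.

>>> {"fn": "apply_moves", "kwargs": {
  "rows": [
    {"x": 0, "y": 1, "z": 0, "rx": 0, "ry": 0, "rz": 0, "claw": 255},
    {"x": 0, "y": 2, "z": 0, "rx": 0, "ry": 0, "rz": 0, "claw": 255},
    {"x": 0, "y": 3, "z": 0, "rx": 0, "ry": 0, "rz": 0, "claw": 255}
  ]
}}

```text
time_s: 17.82
position: [0.4958, -0.0487, 0.0213]
tcp_rot: [[-0.999, -0.042, -0.0], [-0.042, 0.999, 0.0], [0.0, 0.0, -1.0]]
force: [-0.5, -0.9, 1.9]
opening: 0.244
grasp_force: 30.0
```

>>> {"fn": "apply_moves", "kwargs": {
  "rows": [
    {"x": 0, "y": 1, "z": 0, "rx": 0, "ry": 0, "rz": 0, "claw": 255},
    {"x": 0, "y": 2, "z": 0, "rx": 0, "ry": 0, "rz": 0, "claw": 255},
    {"x": 0, "y": 2, "z": 0, "rx": 0, "ry": 0, "rz": 0, "claw": 255}
  ]
}}

```text
time_s: 18.2
position: [0.4956, -0.0458, 0.0213]
tcp_rot: [[-0.999, -0.042, -0.0], [-0.042, 0.999, 0.001], [0.0, 0.001, -1.0]]
force: [0.9, 5.7, 3.7]
opening: 0.243
grasp_force: 30.0
```

>>> {"fn": "apply_moves", "kwargs": {
  "rows": [
    {"x": 0, "y": 0.5, "z": 0, "rx": 0, "ry": 0, "rz": 0, "claw": 255},
    {"x": 0, "y": 1, "z": 0, "rx": 0, "ry": 0, "rz": 0, "claw": 255},
    {"x": 0, "y": 1, "z": 0, "rx": 0, "ry": 0, "rz": 0, "claw": 255}
  ]
}}

```text
time_s: 18.58
position: [0.4956, -0.0453, 0.0213]
tcp_rot: [[-0.999, -0.042, -0.0], [-0.042, 0.999, 0.001], [0.0, 0.001, -1.0]]
force: [1.3, 5.9, 3.6]
opening: 0.242
grasp_force: 30.0
```

>>> {"fn": "apply_moves", "kwargs": {
  "rows": [
    {"x": 0, "y": 0.5, "z": 0, "rx": 0, "ry": 0, "rz": 0, "claw": 255},
    {"x": 0, "y": 1, "z": 0, "rx": 0, "ry": 0, "rz": 0, "claw": 255},
    {"x": 0, "y": 1, "z": 0, "rx": 0, "ry": 0, "rz": 0, "claw": 255}
  ]
}}

```text
time_s: 18.95
position: [0.4955, -0.0444, 0.0213]
tcp_rot: [[-0.999, -0.042, -0.0], [-0.042, 0.999, 0.001], [0.0, 0.001, -1.0]]
force: [0.6, 7.4, 3.5]
opening: 0.243
grasp_force: 30.0
```

The ball is pulling the slide forward at +7 N. I'll creep on until the force falls to zero.

>>> {"fn": "apply_moves", "kwargs": {
  "rows": [
    {"x": 0, "y": 0.5, "z": 0, "rx": 0, "ry": 0, "rz": 0, "claw": 255},
    {"x": 0, "y": 1, "z": 0, "rx": 0, "ry": 0, "rz": 0, "claw": 255},
    {"x": 0, "y": 1, "z": 0, "rx": 0, "ry": 0, "rz": 0, "claw": 255}
  ]
}}

```text
time_s: 19.32
position: [0.4955, -0.0436, 0.0213]
tcp_rot: [[-0.999, -0.042, -0.0], [-0.042, 0.999, 0.0], [0.0, 0.0, -1.0]]
force: [1.0, 6.0, 4.2]
opening: 0.246
grasp_force: 30.0
```

>>> {"fn": "apply_moves", "kwargs": {
  "rows": [
    {"x": 0, "y": 0.5, "z": 0, "rx": 0, "ry": 0, "rz": 0, "claw": 255},
    {"x": 0, "y": 0.5, "z": 0, "rx": 0, "ry": 0, "rz": 0, "claw": 255},
    {"x": 0, "y": 0.5, "z": 0, "rx": 0, "ry": 0, "rz": 0, "claw": 255}
  ]
}}

```text
time_s: 19.7
position: [0.4955, -0.0434, 0.0213]
tcp_rot: [[-0.999, -0.043, -0.0], [-0.043, 0.999, -0.0], [0.0, -0.0, -1.0]]
force: [0.2, 3.4, 4.7]
opening: 0.248
grasp_force: 30.0
```

>>> {"fn": "apply_moves", "kwargs": {
  "rows": [
    {"x": 0, "y": 0.5, "z": 0, "rx": 0, "ry": 0, "rz": 0, "claw": 255},
    {"x": 0, "y": 0.5, "z": 0, "rx": 0, "ry": 0, "rz": 0, "claw": 255},
    {"x": 0, "y": 0.5, "z": 0, "rx": 0, "ry": 0, "rz": 0, "claw": 255}
  ]
}}

```text
time_s: 20.08
position: [0.4955, -0.0432, 0.0213]
tcp_rot: [[-0.999, -0.043, -0.0], [-0.043, 0.999, -0.0], [0.0, -0.0, -1.0]]
force: [-1.2, 0.0, 4.6]
opening: 0.244
grasp_force: 30.0
```

>>> {"fn": "apply_moves", "kwargs": {
  "rows": [
    {"x": 0, "y": 0.2, "z": 0, "rx": 0, "ry": 0, "rz": 0, "claw": 255},
    {"x": 0, "y": 0.2, "z": 0, "rx": 0, "ry": 0, "rz": 0, "claw": 255},
    {"x": 0, "y": 0.2, "z": 0, "rx": 0, "ry": 0, "rz": 0, "claw": 255},
    {"x": 0, "y": 0.2, "z": 0, "rx": 0, "ry": 0, "rz": 0, "claw": 255}
  ]
}}

```text
time_s: 20.58
position: [0.4955, -0.043, 0.0213]
tcp_rot: [[-0.999, -0.043, -0.0], [-0.043, 0.999, -0.0], [0.0, -0.0, -1.0]]
force: [-2.6, -2.3, 4.5]
opening: 0.243
grasp_force: 30.0
```

```bash
python3 - <<'E'
from h import *
p,d=capture("scene");cv2.imwrite("pics/s7.png",cv2.resize(p[180:340,200:400,::-1],None,fx=4,fy=3.7))
flaps(xr=(.0,.1))
E
```

```text
scene -0.1 301 [0.082  0.093  0.0954]
scene -0.08 254 [0.0927 0.0943 0.096 ]
scene -0.06 245 [0.0927 0.0944 0.0961]
scene -0.04 243 [0.0928 0.0942 0.0961]
scene -0.02 225 [0.0927 0.0943 0.0959]
scene 0.0 165 [0.0878 0.0905 0.0949]
scene 0.02 210 [0.0873 0.089  0.0911]
scene 0.04 211 [0.0875 0.0891 0.0907]
scene 0.06 132 [0.0873 0.0891 0.0911]
scene 0.08 0 
scene 0.1 0
```

View pics/s7.png

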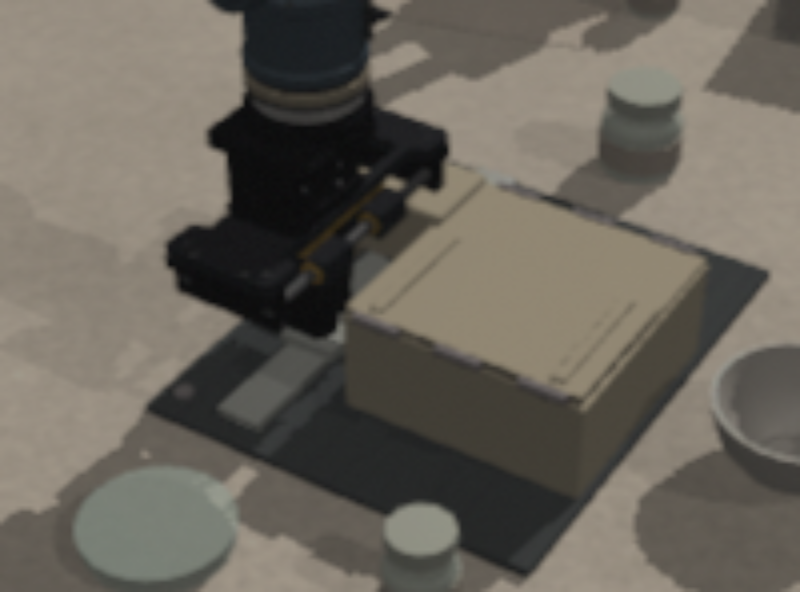

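The slide is at the notch with the post gripped between the fingers, both flaps are flat, and nothing else has moved. Handing in.

```bash
python3 -c "
from rig import *
s=read_state();print(s['force'],s['time_s']);print(hand_in())"
```

```text
[-3.31414669 -3.6383257   6.22584016] 20.675
the job is handed in; nothing more can be done
None
```

I handed the job in at 20.7 s: both flaps measured flat, left one first and the ribbed right one over it. The slide is held at the notch with the post gripped; I placed it by the ball's pull and the travel, because the arm hid the notch from view. My first pass at the left flap missed because the fingertips sit about 38 mm higher than stated, so I repeated it lower.

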